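# Show the platinum electrode to the inspection camera

## Task

The titration is over: take the platinum-plate electrode (its thick head has two flats) by its plastic head, gripping it lightly (no more than 15 N), draw it gently straight up out of the lid, keep it upright, and finish while holding it steady in the air before the inspection camera, the platinum plate 60 mm in front of the lens at lens height, its broad face square to the lens. Do not put it down or let go. Leave the other sensors in the lid and everything else on the bench as they are, and do not touch the camera or the electrode's glass.

Things in the scene. Friction and masses are not known exactly. Their poses are not given: they have to be found in the camera images.
- electrode: The electrode to show, hanging in any one of the lid's three ports, about 60 g. Origin: on its axis at the underside of its collar, which rests on the lid; z up, x across the head's flats. Collar 26 mm diameter, 6 mm high. Below it a bare glass shaft 12 mm diameter, 70 mm long, then the plate, ending 84 mm below the origin. Over 12 N of levering or knocking against the vessel breaks it.
- electrode_grip (a point): Where to grip the electrode: on its axis, 32 mm above its origin, amid the grey plastic head, which reaches from 6 to 48 mm above the origin: two flats 16 mm apart in x, 22 mm wide in y. Above it a brass plug socket 12 mm diameter up to 58 mm (the lead is unplugged). Axes as the electrode. The head stands up to 15 N of grip.
- electrode_plate (a point): Centre of the platinum plate: on the electrode's axis, 77 mm below its origin, inside the vessel at first. The plate is 10 mm wide (y), 14 mm high (z), 2 mm thick (x), parallel to the head's flats, both faces alike. Axes as the electrode: x is the normal of the broad faces.
- vessel: Drained glass titration vessel, 116 mm diameter, with a black lid, on a cream magnetic stirrer 150 x 150 mm, 32 mm high; one fixed unit. Origin: centre of the stirrer's underside on the bench; z up, stirrer knob on the -x face. Two glass hose nozzles stick out along y below the lid, to 84 mm from the axis.
- vessel_lid (a point): Centre of the lid's flat top, 144 mm above the bench; axes as the vessel. Lid 120 mm diameter. Ports 16 mm diameter (2 mm play round the glass shaft) in a row at y = -32, 0, 32 mm, the three sensors in any order. The electrode's x is within 0.35 rad of this x, so fingers closing on its flats pass the neighbours. White stoppers 14 mm diameter, 6 mm high at x = -30 and 30 mm.
- camera: Inspection camera, fixed: a horizontal cream tube 34 mm diameter with a 33 mm aluminium lens ring, held by a black clamp on a steel post over a dark steel base 120 x 130 mm. Origin: on the bench, below the tube; z up. It looks along its own -x. The lens axis is 130 mm above the bench and the front face of the lens is at x = -75 mm. The post stands at y = 45 mm, 177 mm high; nothing of the camera is higher.
- camera_focus (a point): The point in front of the lens where the plate's centre must be held: on the lens axis, 60 mm in front of the lens face, 130 mm above the bench (camera frame x = -135 mm, z = 130 mm). Axes as the camera: x is the lens axis.
- ph_electrode: Bystander in the lid: glass pH electrode with a slim round grey head 15 mm diameter, collar 20 mm, top 54 mm above the lid. Origin: underside of its collar. Stays in its port.
- temp_sensor: Bystander in the lid: thin steel temperature sensor, rod 6 mm with a 9 mm top end 71 mm above the lid, in a white sleeve with a collar 20 mm diameter. Origin: underside of its collar. Stays in its port.
- vial: Bystander: small amber sample vial with black cap, 26 mm diameter, 48 mm high, standing on the bench between vessel and camera. Origin: centre of its underside.
- beaker: Bystander: empty glass beaker, about 68 mm diameter, 90 mm high. Origin: centre of its underside.
- wash_bottle: Bystander: white wash bottle 66 mm diameter with bent nozzle, 175 mm high. Origin: centre of its underside.
- reagent_bottle: Bystander: amber reagent bottle 60 mm diameter, 130 mm high. Origin: centre of its underside.
- spatula: Bystander: steel lab spatula 200 mm long lying on the bench near the robot. Origin: underside of the middle of its rod.
Not all that is in view belongs to the job. What is shaped like the camera but red is not meant.

How it is judged:
On the way:
1. the electrode is drawn up out of the lid, upright and clear of the vessel, in the fingers (z of electrode_plate in the frame of vessel above 0.152 m and angle between electrode's own z axis and vertical below 0.2 rad and contact force between electrode and the fingers above 0.5 N and contact force between electrode and vessel below 0.1 N), for 0.2 s.
At the end, for the whole second after the job is handed in: The plate's centre is within 12 mm of the point 60 mm in front of the lens at lens height, the electrode within 6 degrees of upright (head up), the plate's face within 8 degrees of square to the lens axis, the electrode at rest (under 10 mm/s and 0.1 rad/s), held by the fingers alone (distance between electrode_plate and camera_focus below 0.012 m and angle between electrode's own z axis and vertical below 0.105 rad and angle between the x axis of electrode and the x axis of camera, either way round below 0.14 rad and linear speed of electrode below 0.01 m/s and angular speed of electrode below 0.1 rad/s and contact force between electrode and the fingers above 0.5 N and contact force between electrode and vessel below 0.1 N and contact force between electrode and camera below 0.1 N); the arm keeps its last pose, push and grip.
It fails at once if the electrode's head is squeezed too hard (over 20 N from each of the two fingers) (contact force between electrode and the fingers above 40 N).
It fails at once if the fingers touch the glass shaft or the plate (contact force between any of electrode_c2, electrode_c3 and the fingers above 0.3 N).
It fails at once if the electrode is levered in its port or knocked against the vessel with over 12 N, or tipped by over 28 degrees (contact force between electrode and vessel above 12 N or angle between electrode's own z axis and vertical above 0.5 rad).
It fails at once if the camera is touched (contact force between camera and anything else above 0.5 N).
It fails at once if another sensor in the lid or a thing on the bench is shifted by over 10 mm (distance of any of ph_electrode, temp_sensor, vial, beaker, wash_bottle, reagent_bottle, spatula from where it was at the start of the episode above 0.01 m).
It also fails if it takes over 45 s, if anything falls off the work surface, if the arm or the gripper's body presses on something with over 40 N, if the wrist force passes 120 N, or if a joint passes its speed limit or range.

## Robot

A 6-joint arm with a two-finger parallel gripper is mounted at the origin on the work surface. World frame = base frame: x ahead of the robot, y to its left, z up, the work surface at z = 0. Lengths are in m, angles in rad, forces in N, time in s.
With the tool pointing down it reaches from about 0.225 to 0.875 m from the base axis. Payload 3.4 kg.
Tool frame: the origin (TCP) lies at the very end of the fingers, on their centre line; the grasp point (between the pads) lies 19 mm behind it; z points along the fingers, y is the line along which they close (so a half turn about z gives the same grasp; the last joint's range is limited). The gripper opens to 85 mm and grips with 20 to 120 N. Pads are 22 mm wide; open, the fingers measure 114 mm over their backs; the gripper's body (76 mm by 85 mm) begins 54 mm behind the grasp point. The pads swing forward as they close: fully open they stand 13 mm farther back than shut.
Start: joints at [-0.121, 0.276, 1.505, -0, 1.361, -0.121], TCP at [0.575, -0, 0.231] pointing down, gripper open.
Joint ranges: [-2.89, 2.89], [-0.75, 2.08], [0.22, 2.7], [-1.18, 4.32], [0.11, 2.71], [-2.7, 2.7]. Speed limits (rad/s): [2.57, 2.57, 3.14, 3.14, 3.14, 3.14].

## Interface

Orientations are given as a unit quaternion [w, x, y, z].
In Python, from rig import readout, vision, manip gives the robot as it stands.
- The arm moves only by the shell command python3 -m handwheel 'ROWS' [FORCE]. ROWS is JSON, a list of rows, each a list of 3 entries, a list of its own where there are three numbers: the shift along the tool's x, y, z in mm, then the turn, a rotation vector about the tool's x, y, z in units of 6 degrees (1.0 is 6 degrees), then the closure, from -1 (fully open) to 1 (shut), so that 0 is half open. A call has 1 to 20 rows; each row shifts and turns the commanded pose from where the row before left it, along the tool's axes as they then stand; what a row does not reach is not made up. A row lasts 1/8 s, in which the tool goes at most 62.5 mm and 10.7 degrees, less where a joint would pass 70% of its speed; a pose out of reach is approached as far as the arm can. A call is refused whole if a number of a shift passes 62.5 or a number of a turn 1, either way. A call with a gripper value outside its range is refused whole. The fingers move at their own pace and stop on an object; FORCE is the grip in N (left out, the last holds). Time passes only in rows, so rows that do not move let the fingers close. It gives the time, the measured TCP pose, the force, the opening and the grip force at its end, in the units of the state.
- readout.get_state(): the state, without advancing time (a new reading comes with each control period).
- vision.get_image(name): name is "scene" or "side" or "wrist"; returns the picture (400x640x3 uint8, blue, green, red); there is no depth.
- vision.camera_params(name): a dict with "intrinsics" (3x3 intrinsics, pixels), "dist" ([k1, k2, p1, p2, k3] as OpenCV has them; the pictures are not rectified), "rvec" (rotation vector, rad) and "tvec" (3), from world to camera coordinates, as OpenCV has them; the wrist camera has in their place "hand_eye" (4x4, takes a point from camera to tool coordinates, whose origin is the TCP and whose axes are the flange's). Camera axes: x right, y down, z forward; pixel columns grow to the right and rows downward; lengths in m; the calibration is good to about 2 mm. A picture is of the moment at which its call begins: read the wrist's pose just before it. camera_params takes no time and is no camera call.
- manip.sign_off(): hands the job in; it is judged then, once.
The state is a dict: "clock": time; "qpos": joint angles; "qd": joint speeds; "effort": joint torques, N m; "position": TCP position; "ee_rot": TCP orientation; "contact_force": force on the tool from outside, world axes, zero at the start; "moment": the same for the moment, N m; "width": finger opening in m; "gripper_force": force on a finger pad.
Only numpy, scipy, OpenCV 4.12 (cv2) and the standard library are available. Lean on these libraries where they do the work, as an engineer would, in place of code of your own. Each camera call takes 0.05 s, during which the arm holds its last target. There are 200 camera calls.

## Working session

There is one attempt and no reset: what is moved stays moved. The work goes in short steps, Python scripts to look and compute and a shell command to move; the robot and the scene stay as the last step left them, time stands still between calls to the robot, and variables do not carry over. Pictures are saved under pics/ and viewed, at most 10 in all, crops included, and the job is handed in when it is done.

```bash
mkdir -p pics; python3 - <<'E'
from rig import readout, vision
import cv2
s=readout.get_state(); print(s)
for n in("scene","side"):
    cv2.imwrite(f"pics/{n}0.png",vision.get_image(n)); print(n,vision.camera_params(n))
cv2.imwrite("pics/wrist0.png",vision.get_image("wrist")); print(vision.camera_params("wrist"))
E
```

```text
{'clock': 0.0, 'qpos': array([-1.21044466e-01,  2.76580860e-01,  1.50618100e+00,  1.84801668e-05,
        1.36068904e+00, -1.20992681e-01]), 'qd': array([-3.86120434e-05, -6.40597006e-04, -1.55083495e-03, -1.36037401e-03,
        3.21431234e-04, -7.73127584e-04]), 'effort': array([ 6.20495921e-04, -4.16768074e+01, -2.45808578e+01, -1.52056768e-04,
        1.11346930e-02,  1.69860516e-05]), 'position': array([5.74450403e-01, 4.25320508e-05, 2.30428702e-01]), 'ee_rot': array([-7.37066426e-04,  7.07126153e-01,  7.07086799e-01, -5.65754929e-04]), 'contact_force': array([-0.33015195, -0.06807655, -1.15377522]), 'moment': array([ 0.01251693,  0.02470402, -0.02933801]), 'gripper_force': 0.0, 'width': 0.08555814119111244}
scene {'intrinsics': array([[420.0489737 ,   0.        , 321.6070182 ],
       [  0.        , 420.0489737 , 196.00230776],
       [  0.        ,   0.        ,   1.        ]]), 'dist': array([0.00465888, 0.        , 0.        , 0.        , 0.        ]), 'rvec': array([ 2.34943445,  0.60255208, -0.22849138]), 'tvec': array([-0.55420836, -0.07220412,  1.20276718])}
side {'intr
[... 255 characters left out ...]
[ 0.3163215 , -2.86695976,  1.07577988]), 'tvec': array([0.60704324, 0.10461579, 0.97069242])}
{'intrinsics': array([[306.21484082,   0.        , 319.77167136],
       [  0.        , 306.21484082, 201.71052755],
       [  0.        ,   0.        ,   1.        ]]), 'dist': array([-0.03555848,  0.        ,  0.        ,  0.        ,  0.        ]), 'hand_eye': array([[-4.01493042e-04, -9.49496535e-01, -3.13777259e-01,
         8.21048439e-02],
       [ 9.99999841e-01, -5.05603057e-04,  2.50417680e-04,
         2.76092678e-04],
       [-3.96417461e-04, -3.13777108e-01,  9.49496587e-01,
        -1.42552297e-01],
       [ 0.00000000e+00,  0.00000000e+00,  0.00000000e+00,
         1.00000000e+00]])}
```

View pics/scene0.png

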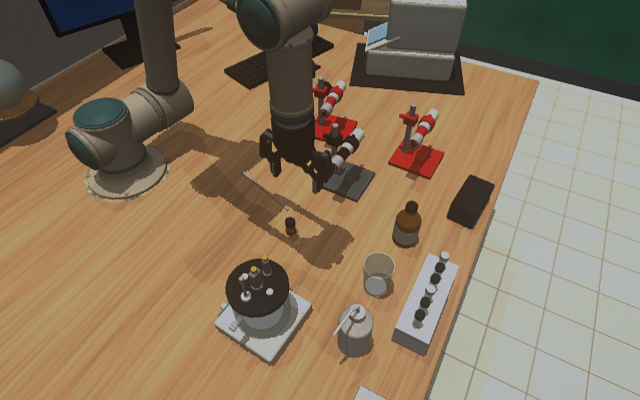

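View pics/side0.png

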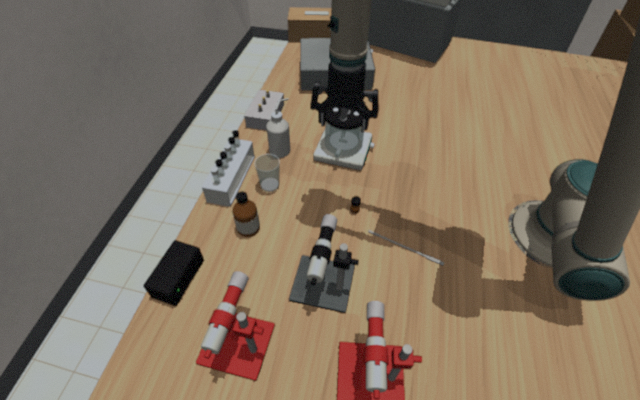

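View pics/wrist0.png

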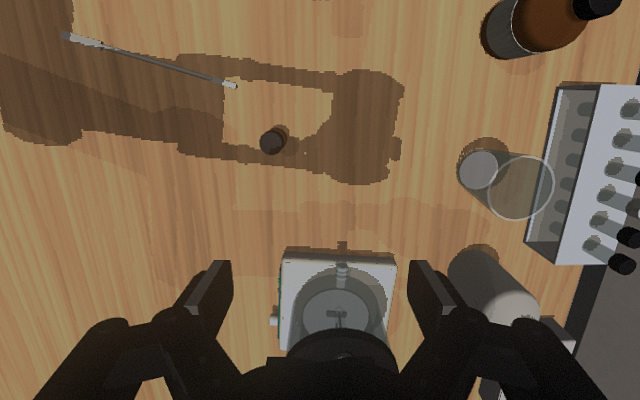

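The scene picture shows the vessel with its lid at about (257,288), the real (dark-based) camera at (348,150–180), and the vial at (290,226). The wrist view shows the stirrer at (338,300). I'll zoom in on the lid and the camera.

```bash
cat > h.py <<'E'
import numpy as np, cv2
from scipy.spatial.transform import Rotation as R
from rig import readout, vision
def cam(n,s=None):
    p=vision.camera_params(n)
    if n=="wrist":
        s=s or readout.get_state(); T=np.eye(4); q=s["ee_rot"]
        T[:3,:3]=R.from_quat([q[1],q[2],q[3],q[0]]).as_matrix(); T[:3,3]=s["position"]
        W=np.linalg.inv(T@np.array(p["hand_eye"]))
    else:
        W=np.eye(4); W[:3,:3]=cv2.Rodrigues(p["rvec"])[0]; W[:3,3]=p["tvec"]
    return p["intrinsics"],p["dist"],W
def ray(c,uv):
    K,d,W=c; x=cv2.undistortPoints(np.array([[uv]],float),K,d)[0,0]
    Rt=W[:3,:3].T; return -Rt@W[:3,3], Rt@np.array([x[0],x[1],1])
def onz(c,uv,z):
    o,d=ray(c,uv); return o+d*(z-o[2])/d[2]
def proj(c,P):
    K,d,W=c; return cv2.projectPoints(np.atleast_2d(np.array(P,float)),cv2.Rodrigues(W[:3,:3])[0],W[:3,3],K,d)[0][:,0]
def tri(cs,uvs):
    A=np.zeros((3,3));b=np.zeros(3)
    for c,u in zip(cs,uvs):
        o,d=ray(c,u); d/=np.linalg.norm(d); M=np.eye(3)-np.outer(d,d); A+=M; b+=M@o
    return np.linalg.solve(A,b)
E
python3 - <<'E'
import cv2,numpy as np
a=cv2.imread("pics/scene0.png");b=cv2.imread("pics/side0.png")
f=lambda i,x,y,w,h,k:cv2.resize(i[y:y+h,x:x+w],None,fx=k,fy=k,interpolation=cv2.INTER_CUBIC)
m=np.zeros((600,800,3),np.uint8)
# scene lid: x200-320,y240-370 ; scene cam: x310-390,y110-210; side cam: 280-370,y205-315
p=f(a,205,250,115,115,5.2)[:598]; m[:p.shape[0],:598]=p[:, :598]
p=f(a,320,115,65,97,3); m[:p.shape[0],600:600+p.shape[1]]=p
p=f(b,288,205,66,103,2.9); m[300:300+p.shape[0],600:600+p.shape[1]]=p
cv2.imwrite("pics/m1.png",m)
E
```

```text
(no output)
```

View pics/m1.png

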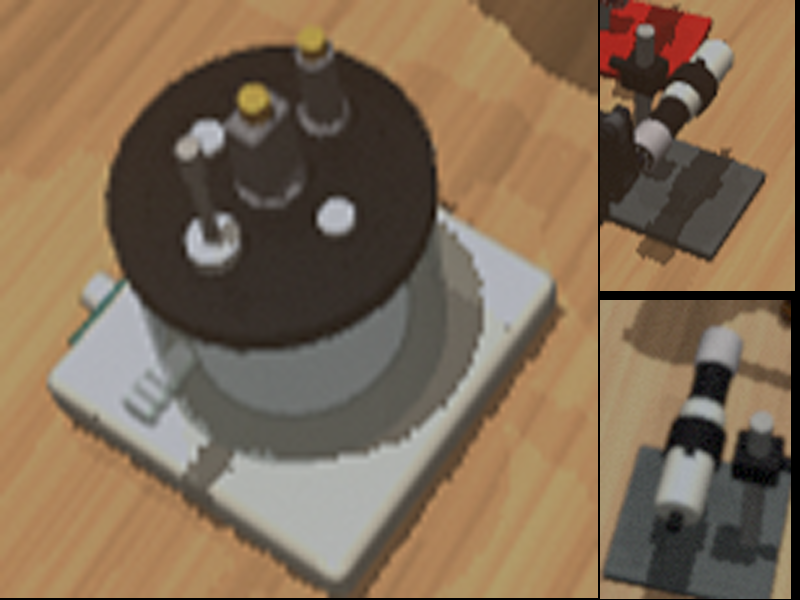

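The platinum electrode (square flats, brass top at scene pixel (254,268.7)) is in the middle port. The pH electrode is at (265,258), the temperature sensor at (241,278.5), and the stoppers at (245,276) and (270,291.5). The camera's lens is at about (336.5,163) in scene and (329.4,220) in side.

```bash
python3 - <<'E'
from h import *
np.set_printoptions(precision=4,suppress=True)
a=cam("scene");b=cam("side")
for n,u,z in [("brass",(254,268.6),.202),("lid",(257.3,287.5),.144),("stA",(244.8,276),.150),("stB",(269.8,291.5),.150),("pH",(265,257.7),.198),("temp",(241.1,278.5),.215),
 ("c1",(214.6,324),.032),("c2",(311.7,304.8),.032),("c3",(269.4,362.5),.032),("vial",(290.5,220),.048),("bR",(375,173.3),.006),("bB",(357.3,200.7),.006)]: print(n,onz(a,u,z))
print("lens",tri([a,b],[(336.3,163.5),(329.4,219.5)]),"rear",tri([a,b],[(361,132),(314.9,278)]))
print("lens z.13",onz(a,(336.3,163.5),.13),onz(b,(329.4,219.5),.13)); print("rear",onz(a,(361,132),.13),onz(b,(314.9,278),.13))
print("vial side",onz(b,(355,201),.048))
for n,u in [("L",(605,580)),("TL",(640,448))]: print(n,onz(b,((u[0]-600)/2.9+288,(u[1]-300)/2.9+205),.006))
E
```

```text
brass [ 0.5965 -0.1872  0.202 ]
lid [ 0.5989 -0.1918  0.144 ]
stA [ 0.5665 -0.1854  0.15  ]
stB [ 0.6265 -0.19    0.15  ]
pH [ 0.599  -0.1564  0.198 ]
temp [ 0.5945 -0.2202  0.215 ]
c1 [ 0.5229 -0.257   0.032 ]
c2 [ 0.6762 -0.124   0.032 ]
c3 [ 0.6646 -0.2683  0.032 ]
vial [0.5241 0.0394 0.048 ]
bR [0.6258 0.3257 0.006 ]
bB [0.6263 0.2085 0.006 ]
lens [0.5675 0.187  0.1347] rear [0.5674 0.3294 0.1305]
lens z.13 [0.568 0.192 0.13 ] [0.5657 0.1825 0.13  ]
rear [0.57   0.3307 0.13  ] [0.5647 0.3281 0.13  ]
vial side [0.5237 0.0486 0.048 ]
L [0.6209 0.3316 0.006 ]
TL [0.6237 0.2123 0.006 ]
```

The electrode is in the middle port at about (0.597,-0.188), and the vessel yaw is about -0.07. The focus point is at about (0.566,0.127), with the lens axis along +y. Next I go above the electrode for a close look.

```bash
python3 -m handwheel '[[[0,0,-55],[0,0,0],-1],[[-30,5,-5],[0,0,0],-1],[[-40,5,0],[0,0,0],-1],[[-40,4,0],[0,0,0],-1],[[-40,4,0],[0,0,0],-1],[[-38,4,0],[0,0,0],-1],[[0,0,0],[0,0,0],-1],[[0,0,0],[0,0,0],-1]]' 20
python3 - <<'E'
from h import *
s=readout.get_state(); i=vision.get_image("wrist")
cv2.imwrite("pics/w1.png",i); np.save("s1.npy",s,allow_pickle=True)
cv2.imwrite("pics/w1c.png",cv2.resize(i[130:290,215:425],None,fx=3.7,fy=3.7,interpolation=cv2.INTER_CUBIC))
E
```

```text
clock: 1.15
position: [0.5968, -0.1876, 0.2909]
ee_rot: [-0.001, 0.707, 0.707, 0.0]
contact_force: [0.3, 0.2, 0.6]
width: 0.0854
gripper_force: 0.0
```

View pics/w1c.png

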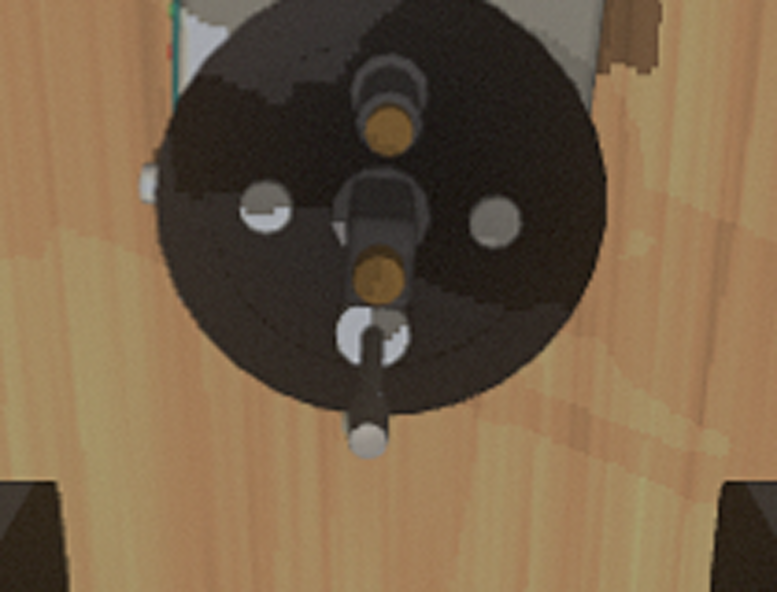

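The crop shows the electrode's brass top at about (379,276), which is full-frame (317.4,204.6). The head's top runs from about (352,218) to (408,307), almost aligned with the tool. The stoppers are at (266,207) and (495,222). I'll overlay a model to check the yaw.

```bash
python3 - <<'E'
from h import *
np.set_printoptions(precision=4,suppress=True)
s=np.load("s1.npy",allow_pickle=True).item(); c=cam("wrist",s)
u=lambda x,y:(x/3.7+215-.4,y/3.7+130-.4)
B=onz(c,u(379,276),.202); print("brass",B,"pH",onz(c,u(389,130),.198),"temp",onz(c,u(368,440),.215),"st",onz(c,u(266,207),.150),onz(c,u(495,222),.150))
i=cv2.convertScaleAbs(cv2.imread("pics/w1.png"),alpha=2.2,beta=20)
k=8; X0,Y0=292,165
cr=cv2.resize(i[Y0:Y0+70,X0:X0+48],None,fx=k,fy=k,interpolation=cv2.INTER_CUBIC)
out=[cr]
for yaw in (-.05,):
    o=cr.copy(); r=np.array([[np.cos(yaw),-np.sin(yaw)],[np.sin(yaw),np.cos(yaw)]])
    for z,col in ((.192,(0,255,0)),(.150,(0,0,255))):
        P=[(*(B[:2]+r@np.array(q)),z) for q in((.008,.011),(-.008,.011),(-.008,-.011),(.008,-.011))]
        p=((proj(c,P)-[X0,Y0]+.5)*k).astype(int); cv2.polylines(o,[p],True,col,1)
    out.append(o)
cv2.imwrite("pics/ov.png",np.hstack(out))
E
```

```text
brass [ 0.5948 -0.1839  0.202 ] pH [ 0.597  -0.1528  0.198 ] temp [ 0.5925 -0.2166  0.215 ] st [ 0.5651 -0.1826  0.15  ] [ 0.6245 -0.1867  0.15  ]
```

View pics/ov.png

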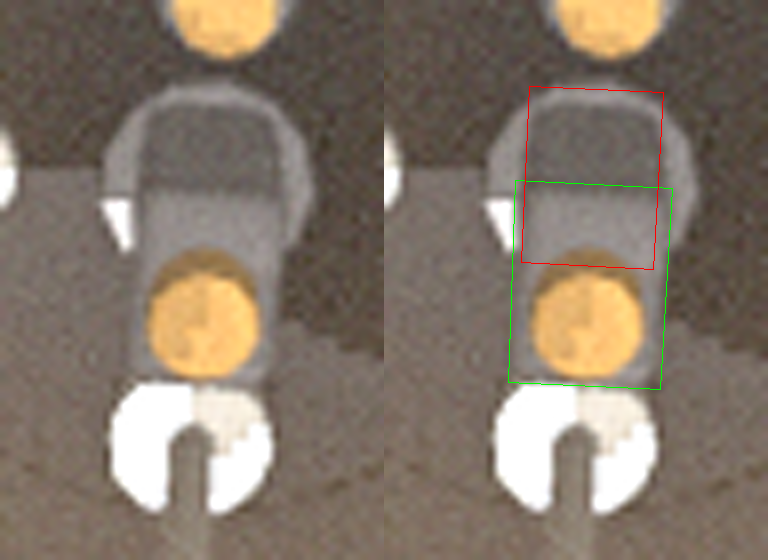

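The overlay fits, with yaw about -0.06 and head at about (0.595,-0.185). I'll align, descend to TCP z ≈ 0.160 and close part-way.

```bash
python3 -m handwheel '[[[2.6,-1.8,0],[0,0,0.57],-1],[[0,0,30],[0,0,0],-1],[[0,0,30],[0,0,0],-1],[[0,0,30],[0,0,0],-0.5],[[0,0,21],[0,0,0],-0.2],[[0,0,12],[0,0,0],0],[[0,0,8],[0,0,0],0.2],[[0,0,0],[0,0,0],0.4],[[0,0,0],[0,0,0],0.4],[[0,0,0],[0,0,0],0.4]]' 20
python3 - <<'E'
from h import *
s=readout.get_state(); i=vision.get_image("wrist")
cv2.imwrite("pics/w2.png",i); np.save("s2.npy",s,allow_pickle=True)
i=cv2.convertScaleAbs(i,alpha=1.8,beta=15)
cv2.imwrite("pics/w2c.png",cv2.resize(i[170:330,225:425],None,fx=3.7,fy=3.7,interpolation=cv2.INTER_CUBIC))
E
```

```text
clock: 2.45
position: [0.5956, -0.1856, 0.1611]
ee_rot: [0.001, 0.728, 0.686, 0.0]
contact_force: [0.5, -0.4, -0.2]
width: 0.0256
gripper_force: 0.0
```

View pics/w2c.png

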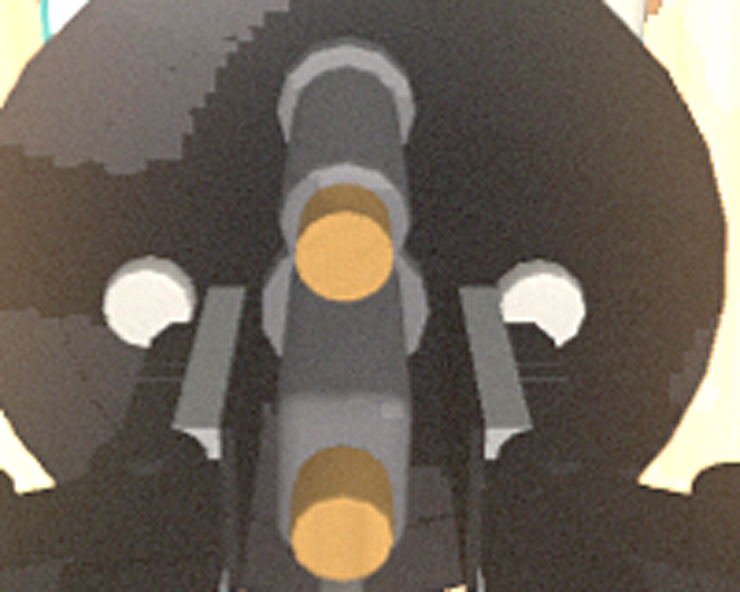

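The head (px 282–410, centre 346) sits between the fingers (centre about 352) and is well aligned. I'll shift -0.6 mm in tool y and close in small steps.

```bash
python3 -m handwheel '[[[0,-0.6,0],[0,0,0],0.5],[[0,0,0],[0,0,0],0.58],[[0,0,0],[0,0,0],0.6],[[0,0,0],[0,0,0],0.6],[[0,0,0],[0,0,0],0.6]]' 12; python3 -m handwheel '[[[0,0,0],[0,0,0],0.62],[[0,0,0],[0,0,0],0.62]]';python3 -m handwheel '[[[0,0,0],[0,0,0],0.63],[[0,0,0],[0,0,0],0.63]]'
```

```text
clock: 3.12
position: [0.5947, -0.1854, 0.1603]
ee_rot: [0.0, 0.728, 0.686, 0.0]
contact_force: [0.1, -0.2, -0.2]
width: 0.0172
gripper_force: 0.0
clock: 3.38
position: [0.5946, -0.1854, 0.1603]
ee_rot: [0.0, 0.728, 0.686, 0.0]
contact_force: [-0.5, -0.2, -0.6]
width: 0.0165
gripper_force: 0.2
clock: 3.62
position: [0.5946, -0.1854, 0.1603]
ee_rot: [0.0, 0.728, 0.686, 0.0]
contact_force: [-0.1, -0.6, -0.1]
width: 0.0163
gripper_force: 5.7
```

```bash
python3 -m handwheel '[[[0,0,0],[0,0,0],0.635],[[0,0,0],[0,0,0],0.635],[[0,0,0],[0,0,0],0.635]]';python3 -m handwheel '[[[0,0,-2],[0,0,0],0.635],[[0,0,-4],[0,0,0],0.635],[[0,0,-4],[0,0,0],0.635],[[0,0,0],[0,0,0],0.635]]'
```

```text
clock: 4.0
position: [0.5946, -0.1854, 0.1604]
ee_rot: [0.0, 0.728, 0.686, 0.0]
contact_force: [0.1, 0.3, 0.1]
width: 0.0159
gripper_force: 11.7
clock: 4.5
position: [0.595, -0.1855, 0.171]
ee_rot: [0.001, 0.728, 0.686, 0.0]
contact_force: [-0.8, -0.6, -0.8]
width: 0.016
gripper_force: 11.7
```

The grip holds at 11.7 N. I'll lift the rest straight up.

```bash
python3 -m handwheel '[[[0,0,-6],[0,0,0],0.635],[[0,0,-10],[0,0,0],0.635],[[0,0,-12],[0,0,0],0.635],[[0,0,-12],[0,0,0],0.635],[[0,0,-12],[0,0,0],0.635],[[0,0,-12],[0,0,0],0.635],[[0,0,-12],[0,0,0],0.635],[[0,0,-12],[0,0,0],0.635],[[0,0,-12],[0,0,0],0.635],[[0,0,-12],[0,0,0],0.635],[[0,0,-12],[0,0,0],0.635],[[0,0,-12],[0,0,0],0.635],[[0,0,-12],[0,0,0],0.635],[[0,0,-10],[0,0,0],0.635],[[0,0,-6],[0,0,0],0.635],[[0,0,0],[0,0,0],0.635],[[0,0,0],[0,0,0],0.635],[[0,0,0],[0,0,0],0.635]]'
python3 - <<'E'
from h import *
s=readout.get_state(); np.save("s3.npy",s,allow_pickle=True)
a=vision.get_image("scene");b=vision.get_image("side");w=vision.get_image("wrist")
for n,i in(("a3",a),("b3",b),("w3",w)): cv2.imwrite(f"pics/{n}.png",i)
ca,cb=cam("scene"),cam("side"); P=s["position"]
g=P+[0,0,.019]
m=np.zeros((580,800,3),np.uint8)
for j,(c,i) in enumerate(((ca,a),(cb,b))):
    p=proj(c,[g-[0,0,.05]])[0].astype(int); print(j,p, proj(c,[g-[0,0,.109],g+[0,0,.026]]))
    x0,y0=p[0]-40,max(0,p[1]-58); cr=i[y0:y0+116,x0:x0+80]; cr=cv2.resize(cr,None,fx=5,fy=5,interpolation=cv2.INTER_CUBIC); print(x0,y0)
    m[:cr.shape[0],400*j:400*j+400]=cr
cv2.imwrite("pics/m3.png",m)
E
```

```text
clock: 6.75
position: [0.5944, -0.1853, 0.3338]
ee_rot: [-0.0, 0.728, 0.686, -0.0]
contact_force: [0.5, 0.3, -1.7]
width: 0.016
gripper_force: 11.7
0 [246 233] [[250.73815644 254.20990708]
 [239.36288833 202.88924998]]
206 175
1 [349  60] [[348.02366512  80.9401959 ]
 [351.64926264  31.01212418]]
309 2
```

View pics/m3.png

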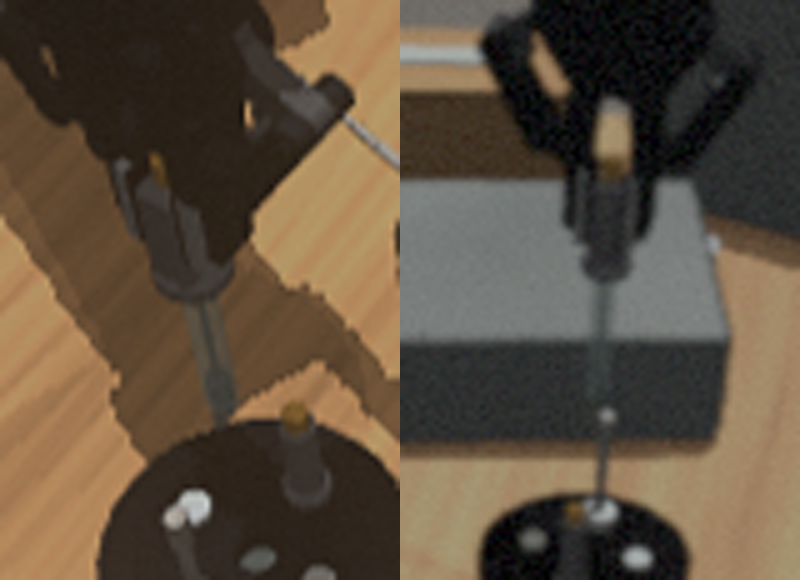

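The electrode is upright and out of the lid; its plate is at scene (251,256), within about 2 px of the prediction, and the other sensors are still in place. Next I carry it over toward the camera at height and then turn it about the vertical.

```bash
python3 -m handwheel '[[[10,-1.5,0],[0,0,0],0.635],[[20,-3,0],[0,0,0],0.635],[[26,-4,0],[0,0,0],0.635],[[28,-4.2,0],[0,0,0],0.635],[[28,-4.2,0],[0,0,0],0.635],[[28,-4.2,0],[0,0,0],0.635],[[28,-4.2,0],[0,0,0],0.635],[[28,-4.2,0],[0,0,0],0.635],[[28,-4.2,0],[0,0,0],0.635],[[28,-4.2,0],[0,0,0],0.635],[[26,-4,0],[0,0,0],0.635],[[20,-2.8,0],[0,0,0],0.635],[[10,-1,0],[0,0,0],0.635],[[0,0,0],[0,0,0],0.635]]'
python3 -m handwheel '[[[0,0,0],[0,0,0.4],0.635],[[0,0,0],[0,0,0.8],0.635],[[0,0,0],[0,0,1],0.635],[[0,0,0],[0,0,1],0.635],[[0,0,0],[0,0,1],0.635],[[0,0,0],[0,0,1],0.635],[[0,0,0],[0,0,1],0.635],[[0,0,0],[0,0,1],0.635],[[0,0,0],[0,0,1],0.635],[[0,0,0],[0,0,1],0.635],[[0,0,0],[0,0,1],0.635],[[0,0,0],[0,0,1],0.635],[[0,0,0],[0,0,1],0.635],[[0,0,0],[0,0,1],0.635],[[0,0,0],[0,0,0.8],0.635],[[0,0,0],[0,0,0.43],0.635],[[0,0,0],[0,0,0],0.635],[[0,0,0],[0,0,0],0.635]]'
python3 - <<'E'
from h import *
s=readout.get_state(); np.save("s4.npy",s,allow_pickle=True); print(s["qpos"])
w=vision.get_image("wrist"); cv2.imwrite("pics/w4.png",w)
cv2.imwrite("pics/w4c.png",cv2.resize(w,None,fx=1.25,fy=1.25))
E
```

```text
clock: 8.65
position: [0.5673, 0.1253, 0.3343]
ee_rot: [0.0, 0.728, 0.686, -0.0]
contact_force: [0.9, -1.2, -0.3]
width: 0.0159
gripper_force: 11.7
clock: 10.9
position: [0.5675, 0.1242, 0.3343]
ee_rot: [0.0, 1.0, -0.0, 0.0]
contact_force: [0.2, -0.3, -1.4]
width: 0.0155
gripper_force: 11.7
[ 9.59286427e-02  2.47296323e-01  1.29539206e+00 -2.82841358e-04
  1.59886095e+00  1.66691038e+00]
```

View pics/w4c.png

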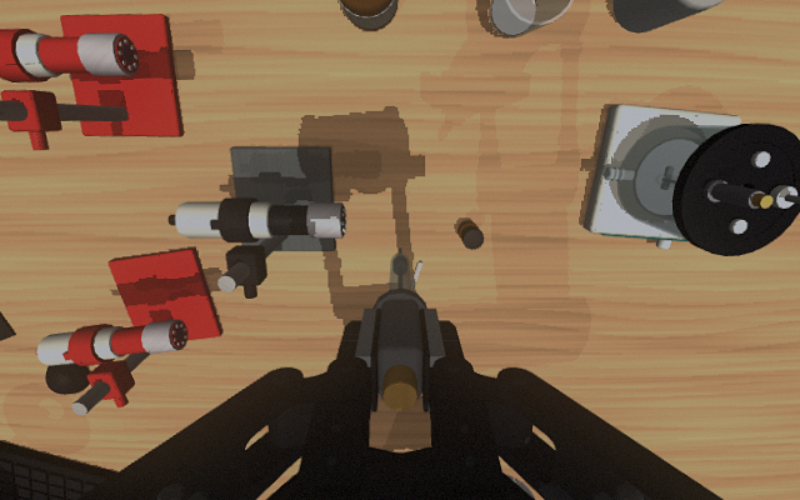

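Wrist view: the lens face centre is at about (340,220)/1.25, the tube's rear at (180,219)/1.25, and the hanging plate at about (402,262)/1.25, clear of everything.

```bash
python3 - <<'E'
from h import *
np.set_printoptions(precision=4,suppress=True)
s=np.load("s4.npy",allow_pickle=True).item(); c=cam("wrist",s)
u=lambda x,y:(x/1.25,y/1.25)
for n,p,z in [("lens",(341,220),.13),("lens top edge",(338,204),.13),("lens bot",(338,236),.13),("rear",(177,220),.13),("bFL",(232,149),.006),("bFR",(331,147),.006),("bNR",(335,250),.006),("plate",(402,263),.241),("brass",(400,388),.3343+.019+.026-.0033)]:print(n,onz(c,u(*p),z))
print(proj(c,[s["position"]-[0,0,.0933]])*1.25)
cs=[cam("scene"),cam("side"),c]
print("lens tri3",tri(cs,[(336.3,163.5),(329.4,219.5),u(341,220)]))
E
```

```text
lens [0.5653 0.1804 0.13  ]
lens top edge [0.5804 0.1824 0.13  ]
lens bot [0.5499 0.1839 0.13  ]
rear [0.5658 0.3352 0.13  ]
bFL [0.6233 0.3271 0.006 ]
bFR [0.6249 0.2077 0.006 ]
bNR [0.4958 0.2096 0.006 ]
plate [0.5631 0.1242 0.241 ]
brass [0.57   0.1256 0.376 ]
[[401.9936 256.5855]]
lens tri3 [0.5674 0.1838 0.1342]
```

Lens face at about (0.566,0.183), camera axis along world y within 1°, so the focus point is at about (0.566,0.123,0.130). I'll descend slowly and check.

```bash
python3 -m handwheel '[[[-1,1,5],[0,0,0],0.635],[[0,0,10],[0,0,0],0.635],[[0,0,12],[0,0,0],0.635],[[0,0,12],[0,0,0],0.635],[[0,0,12],[0,0,0],0.635],[[0,0,12],[0,0,0],0.635],[[0,0,12],[0,0,0],0.635],[[0,0,12],[0,0,0],0.635],[[0,0,10],[0,0,0],0.635],[[0,0,8],[0,0,0],0.635],[[0,0,4],[0,0,0],0.635],[[0,0,2],[0,0,0],0.635],[[0,0,0],[0,0,0],0.635],[[0,0,0],[0,0,0],0.635]]'
python3 - <<'E'
from h import *
s=readout.get_state(); np.save("s5.npy",s,allow_pickle=True)
a=vision.get_image("scene");b=vision.get_image("side");w=vision.get_image("wrist")
for n,i in(("a5",a),("b5",b),("w5",w)): cv2.imwrite(f"pics/{n}.png",i)
f=lambda i,x,y,w,h,k:cv2.resize(cv2.convertScaleAbs(i,alpha=1.4)[y:y+h,x:x+w],None,fx=k,fy=k,interpolation=cv2.INTER_CUBIC)
m=np.zeros((600,800,3),np.uint8)
m[:300,:400]=f(a,290,120,80,60,5); m[:300,400:]=f(b,290,170,80,60,5); m[300:600,:]=f(w,160,110,320,120,2.5)
P=s["position"]-[0,0,.0933]
for n in("scene","side"):print(proj(cam(n),[P]))
print(proj(cam("wrist",s),[P]))
cv2.imwrite("pics/m5.png",m)
E
```

```text
clock: 12.7
position: [0.5666, 0.1238, 0.2237]
ee_rot: [-0.0, 1.0, -0.0, 0.0]
contact_force: [-0.1, 0.7, 0.3]
width: 0.0158
gripper_force: 11.7
[[322.5626934 180.6574486]]
[[334.14756668 199.30026087]]
[[321.63770759 205.353414  ]]
```

View pics/m5.png

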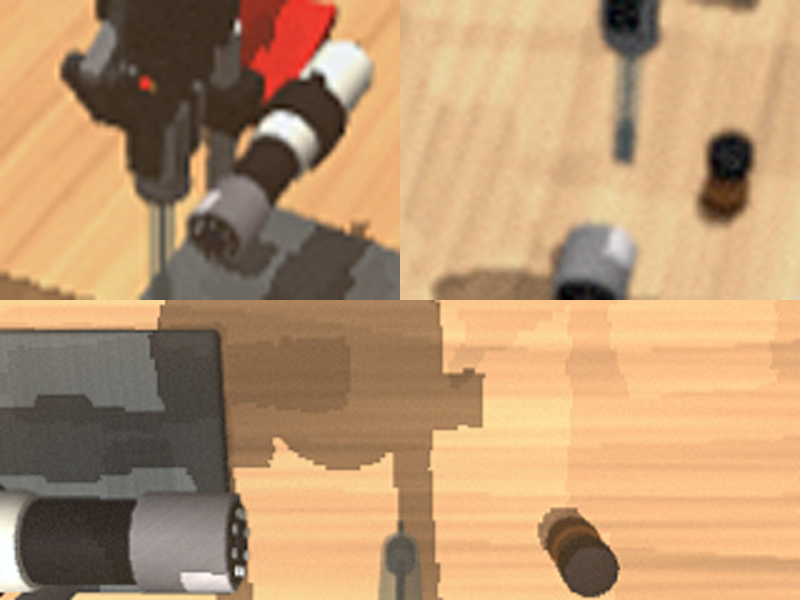

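Wrist: lens face at (255.2,207.2), plate edge-on at about (320.4,204). Scene: lens face centre at (332.2,167). Side: plate at about (334.8,199).

```bash
python3 - <<'E'
from h import *
np.set_printoptions(precision=4,suppress=True)
s=np.load("s5.npy",allow_pickle=True).item(); c=cam("wrist",s);a=cam("scene");b=cam("side")
print("lens w",onz(c,(255.6,207.2),.13),"sc",onz(a,(332.2,167),.13),"tri",tri([a,c],[(332.2,167),(255.6,207.2)]))
print("plate w",onz(c,(320.4,204),.13),"side",onz(b,(334.8,199.3),.13),"tri",tri([b,c],[(334.8,199.3),(320.4,204)]))
L=np.array([.566,.183,.13])
for n,k in(("sc",a),("side",b),("w",c)): print(n,proj(k,[L,L+[0,0,.0165],L+[.0165,0,0],L-[.0165,0,0]]))
E
```

```text
lens w [0.5649 0.1779 0.13  ] sc [0.5649 0.1762 0.13  ] tri [0.5639 0.1785 0.1275]
plate w [0.5676 0.1248 0.13  ] side [0.5652 0.1232 0.13  ] tri [0.5663 0.1242 0.1301]
sc [[333.8944 165.4554]
 [334.0499 160.558 ]
 [339.8772 167.7244]
 [327.9724 163.2093]]
side [[329.2144 219.6708]
 [329.4318 215.0381]
 [321.8297 218.3281]
 [336.636  221.019 ]]
w [[249.3089 205.9066]
 [244.6027 212.9249]
 [247.8244 186.4401]
 [250.7526 224.5841]]
```

The lens face is at y ≈ 0.178–0.180, so I'll back the plate off 5 mm, shift x by -1 mm, and settle.

```bash
python3 -m handwheel '[[[-0.5,2,0],[0,0,0],0.635],[[-0.5,2,0],[0,0,0],0.635],[[0,1,0],[0,0,0],0.635],[[0,0,0],[0,0,0],0.635],[[0,0,0],[0,0,0],0.635],[[0,0,0],[0,0,0],0.635],[[0,0,0],[0,0,0],0.635],[[0,0,0],[0,0,0],0.635],[[0,0,0],[0,0,0],0.635]]' && python3 -c "
from rig import readout,manip
import numpy as np
print(np.abs(readout.get_state()['qd']).max()); print(manip.sign_off())"
```

```text
clock: 13.98
position: [0.5654, 0.1188, 0.2233]
ee_rot: [0.0, 1.0, 0.0, 0.0]
contact_force: [0.0, 0.2, -1.0]
width: 0.016
gripper_force: 11.7
0.0013803221584356455
the job is handed in; nothing more can be done
None
```

I handed the job in at 14.0 s with the electrode held upright at 11.7 N and its plate about 60 mm in front of the lens by my estimate (the camera views differ by up to about 6 mm on the lens face); sign-off returned no verdict.

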